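# Let a tin out of the lever dispenser and ease its lid shut

## Task

Press the dispenser's lever all the way down with your fingertips so that the linked lid lifts, and keep it down until the tin waiting inside has rolled out into the catch trough and lies there. Then let the lever up slowly, over two seconds or so, with the fingers still on it, so that the lid is eased shut and never falls or slams, and move away. Nothing is grasped or lifted: do not touch the tin, and leave the things standing round about where they are.

Things in the scene. Friction and masses are not known exactly. Their poses are not given: they have to be found in the camera images.
- dispenser: tin dispenser of grey sheet metal, 315 x 98 mm foot, 141 mm high, fixed to the table. Origin on the table under its high part; x points from the catch trough to the lever, z up. Open trough (walls 54 mm high) at x = -195 to -65 mm, high lidded part at -65 to +61 mm, linkage housing (124 mm high) at 60 to 115 mm, then the lever. A ramp inside slopes 10 degrees down to -x.
- lid (a joint): angle of the bare steel hood lid (top and front panel in one): 0 shut, 0.95 rad fully open, lever on its stop. Always twice the lever's angle. Let go, it falls shut undamped; closing faster than 1.5 rad/s is a slam (an even close from fully open should take well over 0.65 s). Hinge along dispenser y at x = 55, z = 138 mm; open it reaches 250 mm high, all at dispenser x below 65 mm.
- lever: steel lever, origin on its pivot at dispenser x = 90 mm, z = 100 mm; it sticks out to dispenser +x, rising 0.2 rad at rest, and turns about dispenser y by 0.475 rad down to a hard stop. At its end, 125 mm from the pivot, a 46 x 50 mm pad with black rubber on top. Pressing the pad takes about 4 to 9 N all the way; the lid's weight pushes it back up against the finger.
- lever_pad (a point): centre of the top face of the lever's rubber pad: 136 mm above the table and at dispenser x = 210 mm at rest, 77 mm above the table and at x = 213 mm with the lever fully down (59 mm of travel, nearly straight down)
- tin: food-type tin, 57 mm in diameter, 72 mm long, about 180 g, lying across the ramp behind the lid's front panel; with the lid up it rolls by itself to the trough's end stop in about 1 s. Origin: centre of the end face towards dispenser +y; its z axis lies along its length. Start: dispenser x = -35 mm, z = 73 mm; at rest in the trough x = -161 mm, z = 50 mm.
- trough (a point): point on the middle line of the catch trough, at the tin's resting axis height (fixed to the dispenser)
- amber_bottle: bystander: brown bottle, 55 mm across, 99 mm high, beside the dispenser; origin under its middle
- bead_jar: bystander: clear jar with a black screw lid, 68 mm across, 95 mm high, beside the trough; origin under its middle
- masking_tape: bystander: roll of cream tape lying flat, 100 mm across, 25 mm high, beside the lever; origin under its middle
- candle_cup: bystander: small open cup, 64 mm across, 62 mm high, near the lever; origin under its middle
- wick_spool: bystander: spool of cord, 58 x 105 x 56 mm; origin under its middle
- beaker: bystander: clear beaker, 80 mm across, 90 mm high; origin under its middle

How it is judged (in metres and radians):
On the way, in this order (a step that is already met when the one before it is completed fails the run):
1. the fingers hold the lever down, the lid at least 0.8 rad open, while the tin has rolled out into the trough (value of joint lid above 0.8 rad and contact force between the fingers and lever above 0.5 N and x of tin in the frame of dispenser below -0.145 m and z of tin in the frame of dispenser below 0.065 m), for 0.3 s.
2. the lid is down again, with the fingers still on the lever (value of joint lid below 0.12 rad and contact force between the fingers and lever above 0.2 N), for 0.02 s.
3. the lid is shut (value of joint lid below 0.04 rad), for 0.2 s.
At the end, for the whole second after the job is handed in: The lid is shut (below 0.04 rad), and the tin lies at rest (below 0.03 m/s) in the trough against its end stop, its end-face origin at dispenser x below -145 mm, less than 65 mm high and within 55 mm of the trough point (value of joint lid below 0.04 rad and x of tin in the frame of dispenser below -0.145 m and z of tin in the frame of dispenser below 0.065 m and distance between tin and trough below 0.055 m and linear speed of tin below 0.03 m/s); the robot touches nothing.
It fails at once if the lid falls: it closes faster than 1.5 rad/s (velocity of joint lid below -1.5 rad/s).
It fails at once if the tin is touched by the robot (contact force between any of the fingers, the arm and tin above 0.3 N).
It fails at once if the tin is lifted (z of tin in the frame of dispenser above 0.11 m).
It fails at once if a bystander is pushed or lifted (30 mm) (distance of any of amber_bottle, bead_jar, masking_tape, candle_cup, wick_spool, beaker from where it was at the start of the episode above 0.03 m).
It also fails if it takes over 42 s, if anything falls off the work surface, if the arm or the gripper's body presses on something with over 40 N, if the wrist force passes 120 N, or if a joint passes its speed limit or range.

## Robot

A 6-joint arm with a two-finger parallel gripper is mounted at the origin on a cart in front of the work surface, level with it; the furniture and walls round the work are solid. World frame = base frame: x ahead of the robot, y to its left, z up, the work surface at z = 0. Lengths are in mm, angles in rad, forces in N, time in s.
With the tool pointing down it reaches from about 425 to 925 mm from the base axis. Payload 12.5 kg.
Tool frame: the origin (TCP) lies at the very end of the fingers, on their centre line; the grasp point (between the pads) lies 19 mm behind it; z points along the fingers, y is the line along which they close (so a half turn about z gives the same grasp; the last joint's range is limited). The gripper opens to 85 mm and grips with 20 to 120 N. Pads are 22 mm wide; open, the fingers measure 114 mm over their backs; the gripper's body (76 mm by 85 mm) begins 54 mm behind the grasp point. The pads swing forward as they close: fully open they stand 13 mm farther back than shut.
Start: joints at [1.132, 0.491, 1.559, -0, 1.092, -0.106], TCP at [204.165, 590.73, 231.327] pointing down, gripper open.
Joint ranges: [-3.1, 3.1], [-0.84, 2.19], [0.05, 2.79], [-1.13, 4.28], [0.06, 2.93], [-2.69, 2.69]. Speed limits (rad/s): [2.22, 2.22, 2.79, 3.14, 3.14, 3.14].

## Interface

Orientations are given as a 3x3 rotation matrix whose columns are the frame's x, y, z axes.
In Python, from rig import env, cams, job gives the robot as it stands.
- The arm moves only by the tool send_rows, never from a script. Its argument "series" is text: rows parted by semicolons, each of 6 numbers parted by spaces: the shift along the tool's x, y, z in units of 40 mm (1.0 is 40 mm), then the turn, a rotation vector about the tool's x, y, z in degrees. A call has 1 to 20 rows; each row is the pose to reach, as a shift and turn from the pose commanded when the call began, along the tool's axes at that moment; what a row does not reach only later rows make up. A row lasts 1/10 s, in which the tool goes at most 50 mm and 8.59 degrees, less where a joint would pass 70% of its speed; a pose out of reach is approached as far as the arm can. A call with a gripper value outside its range is refused whole. "gripper" is the finger opening in mm, from 0 to 85.4, set as the call begins (left out, the last holds). The fingers move at their own pace and stop on an object; the grip force is fixed at half the most. Time passes only in rows, so rows that repeat a pose let the fingers close. It gives the time, the measured TCP pose, the force, the opening and the grip force at its end, in the units of the state.
- env.observe(): the state, without advancing time (a new reading comes with each control period).
- cams.get_image(name): name is "scene" or "side" or "wrist"; returns the picture (384x512x3 uint8, red, green, blue); there is no depth.
- cams.calibration(name): a dict with "fx", "fy", "cx", "cy" (pixels), "rvec" (rotation vector, rad) and "tvec" (3), from world to camera coordinates, as OpenCV has them; the wrist camera has in their place "tool_from_camera" (4x4, takes a point from camera to tool coordinates, whose origin is the TCP and whose axes are the flange's). Camera axes: x right, y down, z forward; pixel columns grow to the right and rows downward; lengths in mm; the calibration is good to about 2 mm. A picture is of the moment at which its call begins: read the wrist's pose just before it. calibration takes no time and is no camera call.
- job.finish_job(): hands the job in; it is judged then, once.
The state is a dict: "t": time; "joint_positions": joint angles; "joint_velocities": joint speeds; "effort": joint torques, N m; "eef_pos": TCP position; "tool_rot": TCP orientation; "force": force on the tool from outside, world axes, zero at the start; "ft_torque": the same for the moment, N m; "finger_gap": finger opening in mm; "grasp_force": force on a finger pad.
Only numpy, scipy, OpenCV 4.12 (cv2) and the standard library are available. Lean on these libraries where they do the work, as an engineer would, in place of code of your own. Each camera call takes 0.05 s, during which the arm holds its last target. There are 200 camera calls.

## Working session

There is one attempt and no reset: what is moved stays moved. The work goes in short steps, Python scripts to look and compute and a tool call to move; the robot and the scene stay as the last step left them, time stands still between calls to the robot, and variables do not carry over. Pictures are saved under pics/ and viewed, at most 10 in all, crops included, and the job is handed in when it is done.

Besides the shell and the picture viewer there is one more tool, called after "Emit:" as a command line: name --argument value ..., lists and objects as JSON in quotes. send_rows: Moves the arm, as the interface text tells. Its arguments: {"type":"object","properties":{"series":{"type":"string"},"gripper":{"type":"number"}},"required":["series"]}

```bash
mkdir -p pics; python3 - <<'E'
from rig import env,cams,job
import cv2
s=env.observe();print(s['t'],s['eef_pos'],s['tool_rot'],s['force'],s['finger_gap'])
for n in("scene","side"):
    cv2.imwrite(f"pics/{n}0.png",cv2.resize(cams.get_image(n)[:,:,::-1],(800,600),interpolation=cv2.INTER_CUBIC))
    print(cams.calibration(n))
E
```

```text
0.0 [204.05794206 590.48621482 230.68665443] [[-9.45130366e-01  3.26693044e-01 -4.96603502e-04]
 [ 3.26693403e-01  9.45129739e-01 -1.09404188e-03]
 [ 1.11938865e-04 -1.19624929e-03 -9.99999278e-01]] [0.05547229 0.38047809 0.33626645] 84.97350871285526
{'fx': 432.6512422133201, 'fy': 432.6512422133201, 'cx': 248.2177708111917, 'cy': 187.96499995717446, 'rvec': array([ 2.01331702, -0.47884297,  0.26916841]), 'tvec': array([-442.97748486,  232.31727164,  952.19364645])}
{'fx': 372.6095247804785, 'fy': 372.6095247804785, 'cx': 254.2608407859486, 'cy': 193.84192329003736, 'rvec': array([ 0.22776838, -2.66740303,  1.4863445 ]), 'tvec': array([ 514.15328383,  122.30082618, 1245.5264057 ])}
```

View pics/scene0.png

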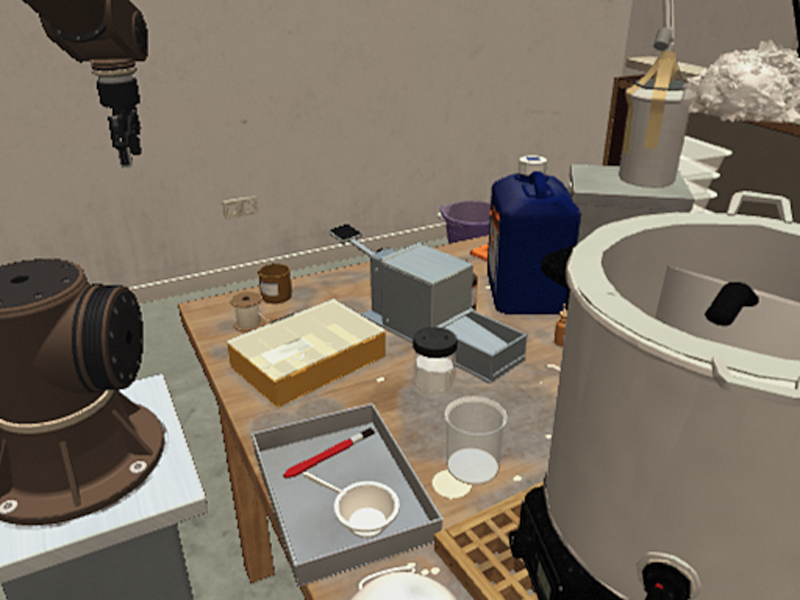

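View pics/side0.png

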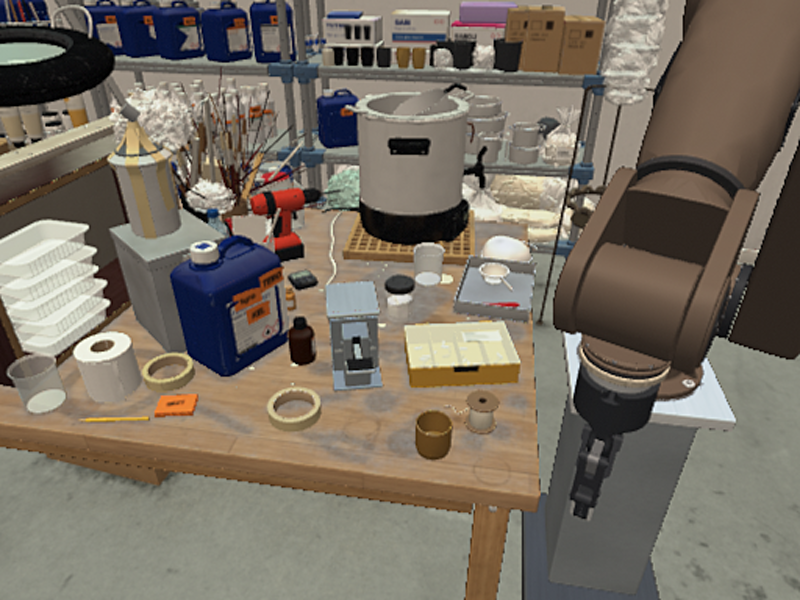

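The scene view shows the lever pad near (345,232) with the trough to the lower right. In the side view the dispenser is at (355,340) and the lever points at the camera. I'll enlarge both.

```bash
python3 - <<'E'
from rig import cams
import cv2,numpy as np
a=cams.get_image("scene");b=cams.get_image("side")
# scene crop x 200..350,y 130..250 ; side crop x 200..270,y 170..260
A=cv2.resize(a[130:250,200:350],None,fx=5,fy=5,interpolation=cv2.INTER_CUBIC)
B=cv2.resize(b[175:265,165:285],None,fx=6.5,fy=6.5,interpolation=cv2.INTER_CUBIC)
cv2.imwrite("pics/sc.png",A[:,:,::-1]);cv2.imwrite("pics/sd.png",B[:,:,::-1])
E
```

```text
(no output)
```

View pics/sc.png

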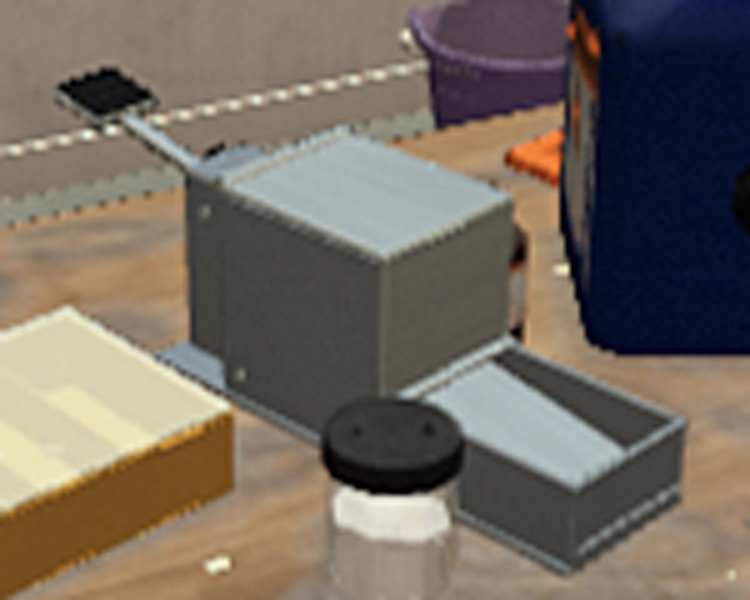

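View pics/sd.png

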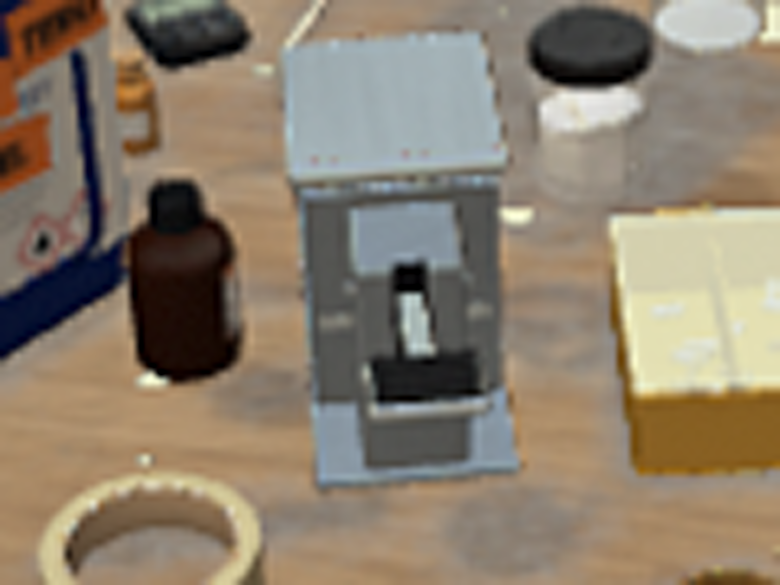

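The scene crop shows the pad centre at (107,93), the trough rim corners at (578,487) and (685,422), and the foot corner at (568,572). The side crop shows the pad centre at (425,378) and the foot's lever-end corners at (320,485) and (520,467).

```bash
cat > h.py <<'E'
import numpy as np,cv2
from rig import env,cams
from scipy.optimize import least_squares
def cal(n):
    c=cams.calibration(n);R=cv2.Rodrigues(c['rvec'])[0];return c,R
def ray(n,u,v):
    c,R=cal(n);return -R.T@c['tvec'],R.T@np.array([(u-c['cx'])/c['fx'],(v-c['cy'])/c['fy'],1])
def onz(n,u,v,z):
    o,d=ray(n,u,v);return o+d*(z-o[2])/d[2]
def proj(n,P):
    c,R=cal(n);p=R@P+c['tvec'];return np.array([c['fx']*p[0]/p[2]+c['cx'],c['fy']*p[1]/p[2]+c['cy']])
SC=lambda x,y:(x/5+200-.4,y/5+130-.4)
SD=lambda x,y:(x/6.5+165-.4,y/6.5+175-.4)
E
python3 - <<'E'
from h import *
M=[("scene",SC(107,93),(210,0,136)),("side",SD(425,378),(210,0,136)),
("scene",SC(578,487),(-195,'a',54)),("scene",SC(685,422),(-195,'b',54)),("scene",SC(568,572),(-195,'a',0)),
("side",SD(320,485),(119,'b',2)),("side",SD(520,467),(119,'a',2)),
("scene",SC(385,258),(-65,'a',141)),("scene",SC(510,198),(-65,'b',141)),
("side",SD(283,52),(-65,'b',141)),("side",SD(480,35),(-65,'a',141)),("side",SD(290,178),(61,'b',141)),("side",SD(507,162),(61,'a',141))]
for n,uv,P in M: print(n,P,onz(n,*uv,P[2]).round(0))
def X(p,P,s):
    y=P[1] if not isinstance(P[1],str) else {'a':49,'b':-49}[P[1]]*s
    c,q=np.cos(p[2]),np.sin(p[2]);return np.array([p[0]+c*P[0]-q*y,p[1]+q*P[0]+c*y,P[2]])
for s in(1,-1):
  best=min((least_squares(lambda p:np.concatenate([proj(n,X(p,P,s))-uv for n,uv,P in M]),[500,300,y0],x_scale=[100,100,1],loss='soft_l1') for y0 in(0,1.5,3,-1.5)),key=lambda r:r.cost)
  p=best.x;print(s,p,best.cost);print([tuple((proj(n,X(p,P,s))-uv).round(1)) for n,uv,P in M])
  print('pad',X(p,(210,0,136),s))
for nm,n,uv,z in [("tape","side",SD(150,570),25),("candle","side",(433*.64,425*.64),50),("spool","side",(482*.64,412*.64),40),("bottle","side",SD(185,370),0)]:
    print(nm,onz(n,*uv,z).round(0))
E
```

```text
scene (210, 0, 136) [541. 278. 136.]
side (210, 0, 136) [540. 285. 136.]
scene (-195, 'a', 54) [ 623. -117.   54.]
scene (-195, 'b', 54) [707. -91.  54.]
scene (-195, 'a', 0) [ 623. -113.    0.]
side (119, 'b', 2) [614. 207.   2.]
side (119, 'a', 2) [522. 177.   2.]
scene (-65, 'a', 141) [576.  -2. 141.]
scene (-65, 'b', 141) [671.  29. 141.]
side (-65, 'b', 141) [670.  41. 141.]
side (-65, 'a', 141) [575.   7. 141.]
side (61, 'b', 141) [634. 154. 141.]
side (61, 'a', 141) [537. 123. 141.]
1 [605.10829309  80.57362367  -4.39951133] 6.290584985458582
[(np.float64(-0.5), np.float64(-0.3)), (np.float64(0.3), np.float64(-1.1)), (np.float64(-0.7), np.float64(1.1)), (np.float64(1.3), np.float64(-0.6)), (np.float64(0.1), np.float64(2.0)), (np.float64(-0.6), np.float64(0.4)), (np.float64(-0.0), np.float64(0.3)), (np.float64(-0.3), np.float64(-1.1)), (np.float64(-0.8), np.float64(-0.8)), (np.float64(-0.0), np.float64(-1.1)), (np.float64(-1.0), np.float64(-0.5)), (np.float64(0.5), np.float64(-0.0)), (np.float64(-0.8), np.float64(-0.0))]
pad [540.47074345 280.37849643 136.        ]Traceback (mo
[... 1209 characters left out ...]
for f_eval in f_evals]
                                    ^^^^^^^
    f = np.atleast_1d(self.fun(x, *self.args, **self.kwargs))
                      ~~~~~~~~^^^^^^^^^^^^^^^^^^^^^^^^^^^^^^
    return np.atleast_1d(self.fun(x))
                         ~~~~~~~~^^^
    return self.f(x, *self.args, **self.kwargs)
           ~~~~~~^^^^^^^^^^^^^^^^^^^^^^^^^^^^^^
  File "<stdin>", line 12, in <lambda>
  File "h.py", line 11, in proj
    c,R=cal(n);p=R@P+c['tvec'];return np.array([c['fx']*p[0]/p[2]+c['cx'],c['fy']*p[1]/p[2]+c['cy']])
        ~~~^^^
  File "h.py", line 5, in cal
    c=cams.calibration(n);R=cv2.Rodrigues(c['rvec'])[0];return c,R
ValueError: time passes only in moves, steps and waits
```

The pose fit is good, with residuals of about 1 px. The pad is at (540,280,136) and dispenser +x points along (-0.31,0.95). I'll move above the pad with the fingers closed.

Emit:
send_rows --series "-0.4 -0.17 0 0 0 0;-1.1 -0.48 0 0 0 0;-1.9 -0.83 0 0 0 0;-2.7 -1.18 0 0 0 0;-3.5 -1.53 0 0 0 0;-4.3 -1.88 0 0 0 0;-5.1 -2.23 0 0 0 0;-5.9 -2.58 0 0 0 0;-6.7 -2.93 0 0 0 0;-7.5 -3.28 0 0 0 0;-8.3 -3.63 0 0 0 0;-9.1 -3.98 0 0 0 0;-9.8 -4.28 0 0 0 0;-10.3 -4.5 0.3 0 0 0;-10.48 -4.58 0.7 0 0 0;-10.48 -4.58 1.1 0 0 0;-10.48 -4.58 1.4 0 0 0;-10.48 -4.58 1.5 0 0 0;-10.48 -4.58 1.5 0 0 0;-10.48 -4.58 1.5 0 0 0" --gripper 0

```text
t: 2.2
eef_pos: [540.7, 280.8, 172.0]
tool_rot: [[-0.945, 0.326, 0.001], [0.326, 0.945, 0.0], [-0.001, 0.001, -1.0]]
force: [-0.3, -0.0, 0.3]
finger_gap: -0.1
grasp_force: 0.0
```

```bash
python3 - <<'E'
from rig import env,cams
import cv2,numpy as np
s=env.observe();print(s['t'],s['eef_pos'],s['tool_rot'],s['force'],s['finger_gap'])
a=cams.get_image("scene");b=cams.get_image("side")
A=cv2.resize(a[70:190,150:250],None,fx=4,fy=4,interpolation=cv2.INTER_CUBIC)
B=cv2.resize(b[150:270,175:275],None,fx=4,fy=4,interpolation=cv2.INTER_CUBIC)
cv2.imwrite("pics/m1.png",np.hstack([A,B])[:,:,::-1])
E
```

```text
2.2 [540.65935291 280.82868449 171.95636952] [[-9.45253291e-01  3.26336419e-01  8.69844609e-04]
 [ 3.26336839e-01  9.45253466e-01  3.90344059e-04]
 [-6.94840149e-04  6.52836347e-04 -9.99999546e-01]] [-0.34424912 -0.00904712  0.2588581 ] -0.08155707595603635
```

View pics/m1.png

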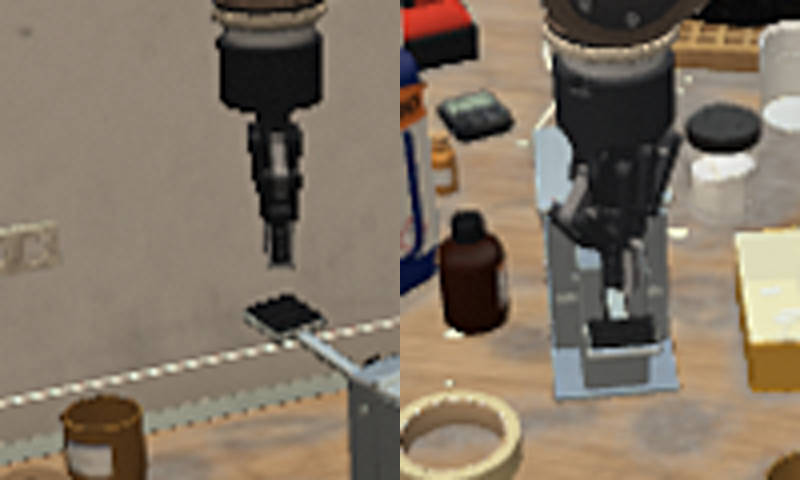

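The closed fingertips stand centred over the pad, with nothing in the way. I'll press down.

Emit:
send_rows --series "0 0 0.15 0 0 0;0 0 0.4 0 0 0;0 0 0.6 0 0 0;0 0 0.75 0 0 0;0 0 0.85 0 0 0;0 0 0.95 0 0 0;0 0 1.05 0 0 0;0 0 1.15 0 0 0;0 0 1.25 0 0 0;0 0 1.35 0 0 0;0 0 1.45 0 0 0;0 0 1.55 0 0 0;0 0 1.65 0 0 0;0 0 1.75 0 0 0;0 0 1.85 0 0 0;0 0 1.95 0 0 0;0 0 2.05 0 0 0;0 0 2.15 0 0 0;0 0 2.25 0 0 0;0 0 2.3 0 0 0"

```text
t: 4.3
eef_pos: [540.7, 280.2, 79.0]
tool_rot: [[-0.945, 0.327, 0.0], [0.327, 0.945, -0.0], [-0.0, -0.0, -1.0]]
force: [1.3, -3.2, 14.8]
finger_gap: 0.3
grasp_force: 7.4
```

Emit:
send_rows --series "0 0 0.02 0 0 0;0 0 0.02 0 0 0;0 0 0.02 0 0 0;0 0 0.02 0 0 0;0 0 0.02 0 0 0;0 0 0.02 0 0 0;0 0 0.02 0 0 0;0 0 0.02 0 0 0;0 0 0.02 0 0 0;0 0 0.02 0 0 0;0 0 0.02 0 0 0;0 0 0.02 0 0 0;0 0 0.02 0 0 0;0 0 0.02 0 0 0;0 0 0.02 0 0 0;0 0 0.02 0 0 0;0 0 0.02 0 0 0;0 0 0.02 0 0 0;0 0 0.02 0 0 0;0 0 0.02 0 0 0"

```text
t: 6.3
eef_pos: [540.8, 280.3, 79.1]
tool_rot: [[-0.945, 0.327, 0.001], [0.327, 0.945, -0.0], [-0.001, 0.0, -1.0]]
force: [-0.5, -2.5, 11.0]
finger_gap: -0.1
grasp_force: 5.3
```

```bash
python3 - <<'E'
from rig import cams
import cv2,numpy as np
a=cams.get_image("scene")
cv2.imwrite("pics/m2.png",cv2.resize(a[100:250,190:350],None,fx=4,fy=4,interpolation=cv2.INTER_CUBIC)[:,:,::-1])
E
```

```text
(no output)
```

View pics/m2.png

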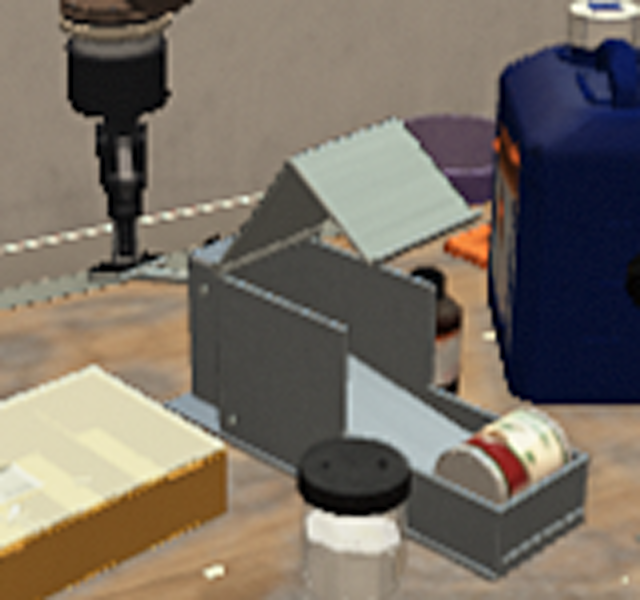

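The tin lies at the trough's end stop (about 505,455) and the lid is up. I'll ease the lever up.

Emit:
send_rows --series "0 0 -0.03 0 0 0;0 0 -0.08 0 0 0;0 0 -0.14 0 0 0;0 0 -0.2 0 0 0;0 0 -0.26 0 0 0;0 0 -0.33 0 0 0;0 0 -0.4 0 0 0;0 0 -0.47 0 0 0;0 0 -0.54 0 0 0;0 0 -0.61 0 0 0;0 0 -0.68 0 0 0;0 0 -0.75 0 0 0;0 0 -0.82 0 0 0;0 0 -0.89 0 0 0;0 0 -0.96 0 0 0;0 0 -1.03 0 0 0;0 0 -1.09 0 0 0;0 0 -1.14 0 0 0;0 0 -1.18 0 0 0;0 0 -1.2 0 0 0"

```text
t: 8.35
eef_pos: [540.6, 280.6, 126.7]
tool_rot: [[-0.945, 0.327, 0.0], [0.327, 0.945, 0.0], [-0.0, 0.0, -1.0]]
force: [1.4, -2.9, 4.1]
finger_gap: -0.0
grasp_force: 1.9
```

Emit:
send_rows --series "0 0 -0.02 0 0 0;0 0 -0.04 0 0 0;0 0 -0.06 0 0 0;0 0 -0.08 0 0 0;0 0 -0.1 0 0 0;0 0 -0.12 0 0 0;0 0 -0.14 0 0 0;0 0 -0.16 0 0 0;0 0 -0.18 0 0 0;0 0 -0.2 0 0 0;0 0 -0.22 0 0 0;0 0 -0.24 0 0 0;0 0 -0.26 0 0 0;0 0 -0.28 0 0 0;0 0 -0.3 0 0 0;0 0 -0.32 0 0 0"

```text
t: 9.95
eef_pos: [540.2, 280.8, 139.1]
tool_rot: [[-0.945, 0.327, -0.001], [0.327, 0.945, 0.0], [0.001, -0.0, -1.0]]
force: [-0.0, -0.5, 0.4]
finger_gap: -0.2
grasp_force: 0.0
```

Contact ended gently near rest height. I'll move away and check.

Emit:
send_rows --series "0 0 -0.2 0 0 0;0 0 -0.5 0 0 0;0 0 -1 0 0 0;0 0 -1.5 0 0 0;0 0 -2 0 0 0;0 0 -2.4 0 0 0;0 0 -2.5 0 0 0;0 0 -2.5 0 0 0;0 0 -2.5 0 0 0;0 0 -2.5 0 0 0"

```text
t: 10.95
eef_pos: [540.2, 280.5, 238.5]
tool_rot: [[-0.945, 0.327, -0.001], [0.327, 0.945, -0.0], [0.001, -0.001, -1.0]]
force: [0.6, -0.2, -0.1]
finger_gap: -0.1
grasp_force: 0.0
```

```bash
python3 - <<'E'
from rig import cams
import cv2,numpy as np
a=cams.get_image("scene")
cv2.imwrite("pics/m3.png",cv2.resize(a[100:250,190:350],None,fx=4,fy=4,interpolation=cv2.INTER_CUBIC)[:,:,::-1])
E
```

```text
(no output)
```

View pics/m3.png

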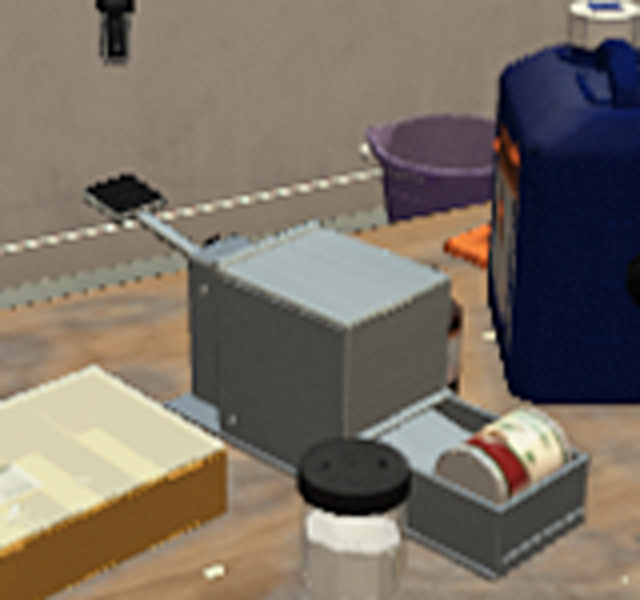

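The lid is shut, the lever is back at rest (125,195), the tin lies in the trough (505,455) and the gripper is clear.

```bash
python3 -c "
from rig import job
print(job.finish_job())"
```

```text
the job is handed in; nothing more can be done
None
```

I pressed the lever fully down, the tin rolled out to the trough's end stop, and I eased the lid shut over about 3.5 s and moved clear; the job is handed in at about 11 s, with no verdict returned.

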